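# Uncap the fresh refrigerant bottle

## Robot

A 6-joint arm with a two-finger parallel gripper is mounted at the origin on the work surface. World frame = base frame: x ahead of the robot, y to its left, z up, the work surface at z = 0. Lengths are in m, angles in rad, forces in N, time in s.
With the tool pointing down it reaches from about 0.325 to 0.775 m from the base axis. Payload 5.5 kg.
Tool frame: the origin (TCP) lies at the very end of the fingers, on their centre line; the grasp point (between the pads) lies env.pinch_z behind it (env.pinch_z is the distance from the TCP to the grasp point, in m); z points along the fingers, y is the direction in which the jaws open and shut (so a half turn about z gives the same grasp; the last joint's range is limited). The gripper opens to 85 mm and grips with 20 to 120 N. Pads are 22 mm wide; open, the fingers measure 114 mm over their backs; the gripper's body (76 mm by 85 mm) begins 54 mm behind the grasp point. The pads swing forward as they close: fully open they stand 13 mm farther back than shut.
Start: joints at [1.26, 0.091, 1.231, -0, 1.82, -0.057], TCP at [0.151, 0.581, 0.231] pointing down, gripper open.
Joint ranges: [-2.87, 2.87], [-0.86, 2.18], [0.17, 2.46], [-1.51, 4.65], [0.06, 2.69], [-2.65, 2.65]. Speed limits (rad/s): [2.57, 2.57, 3.01, 3.14, 3.14, 3.14].

## Interface

Orientations are given as a unit quaternion [w, x, y, z].
In Python, from rig import readout, viewer, env gives the robot as it stands.
- The arm moves only by the tool apply_moves, never from a script. Its argument "targets" is text: rows parted by semicolons, each of 7 numbers parted by spaces: the shift along the tool's x, y, z in units of 10 cm (1.0 is 10 cm), then the turn, a rotation vector about the tool's x, y, z in units of 360 degrees (1.0 is 360 degrees), then the opening in per cent of the stroke, from 0 (shut) to 100 (fully open). A call has 1 to 20 rows; each row is the pose to reach, as a shift and turn from the pose commanded when the call began, along the tool's axes at that moment, turning the shorter way round; what a row does not reach only later rows make up. A row lasts 1/8 s, in which the tool goes at most 62.5 mm and 10.7 degrees, less where a joint would pass 70% of its speed; a pose out of reach is approached as far as the arm can. A call with a number of a shift or a turn outside -1 to 1 is refused whole. A call with a gripper value outside its range is refused whole. The fingers move at their own pace and stop on an object; "force" is the grip in N (left out, the last holds). Time passes only in rows, so rows that repeat a pose let the fingers close. It gives the time, the measured TCP pose, the force and the opening at its end, in the units of the state.
- readout.get_state(): the state, without advancing time (a new reading comes with each control period).
- viewer.snapshot(name): name is "side" or "top"; returns a dict with "image" (400x640x3 uint8, blue, green, red), "fx", "fy", "cx", "cy" (pixels), "R" (3x3) and "t" (3): a world point X has camera coordinates R X + t. Camera axes: x right, y down, z forward; pixel columns grow to the right and rows downward; lengths in m; the calibration is good to about 2 mm. A picture is of the moment at which its call begins. There is no depth.
- env.job_done(): hands the job in, once; it reports no verdict.
The state is a dict: "time_s": time; "q": joint angles; "dq": joint speeds; "tau": joint torques, N m; "eef_pos": TCP position; "ee_rot": TCP orientation; "force": force on the tool from outside, world axes, zero at the start; "moment": the same for the moment, N m; "grip_width": finger opening in m.
Only numpy, scipy, OpenCV 4.12 (cv2) and the standard library are available. Lean on these libraries where they do the work, as an engineer would, in place of code of your own. Each camera call takes 0.05 s, during which the arm holds its last target.

## Task

Get the fresh refrigerant bottle, the one in the carrier that still wears its black plastic hood, ready for charging the freezer: lift the hood off and set it down upright, open end down, in the steel parts tray, then unscrew the brass sealing cap underneath and lift it off. Nobody can see whether this outlet has a right-hand or a left-hand thread, so try the cap one way and then the other to find which way it loosens. Finish while still holding the cap in the gripper, at least 5 cm above where it sat and clear of everything, and leave the other bottle closed and the gauges, wrench and spray bottle where they are.

Things in the scene. Friction and masses are not known exactly. Their poses are not given: they have to be found in the camera images.
- carrier: Dark steel two-bottle carrier, an open box 112 mm (its x) by 284 mm (its y), 45 mm high, fixed to the bench; origin: centre of its underside. The bottles stand on its 4 mm floor, their axes 69 mm to either side of its middle along its y: the fresh one with the hood on the +y side, the one in use (no hood) on the -y side.
- bottle_a: Grey steel refrigerant bottle, 84 mm across, 135 mm to its flat shoulder, strapped in the carrier: it cannot turn or move. Origin: centre of its underside, z up its axis. On the shoulder: a collar 51 mm across (top at 141 mm), a brass valve block with a spindle stub out to 24 mm from the axis (top at 151 mm), then the threaded outlet, its top at 184 mm. It swaps places with bottle_b between jobs.
- bottle_b: The other bottle, the same in shape, sizes and origin; only the hand of its outlet thread is the opposite. The black hood may sit on either of the two: the bottle under the hood is the fresh one.
- cap_a_mid (a point): Centre (half-way up) of the round knurled brass sealing cap on bottle_a: 40 mm across, 30 mm high, about 120 g, held by its thread. z is up its axis, x and y turn with it. Screwed home its lower rim is 158.5 mm and its centre 173.5 mm above the bottle's origin. Whether the thread is left- or right-hand cannot be seen.
- cap_b_mid (a point): The same for bottle_b's cap. Both caps have a quick two-start thread and are only hand-tight: turned the loosening way a cap turns lightly, stays at its height, and after 60 degrees it can be lifted straight off (still so up to 105 degrees, where it stops); turned the other way it meets a hard stop within about 12 degrees and the fingers slip round it.
- hood_mid (a point): Centre (half-way up) of the loose black plastic hood over the fresh bottle's cap: an upside-down cup, 56 mm across at the closed top, 60 mm at the open lower end, 62 mm high, wall 2.5 mm, about 45 g; z up its axis. It sits loosely round the collar, its rim 135 mm above the bottle's origin, and must rise straight up about 60 mm to clear the cap.
- tray: Low steel parts tray, 160 mm (its x) by 200 mm (its y), rim 14 mm high, floor 3 mm thick, fixed to the bench on the left or the right of the carrier; origin: centre of its underside.
- gauges: Bystander: loose manifold gauge set lying flat, aluminium block with two round dials, about 120 x 205 mm and 30 mm high; origin on the bench under the block's middle.
- wrench: Bystander: loose adjustable steel wrench, 200 mm long along its x, lying on the bench beyond the carrier; origin under its middle.
- leakspray: Bystander: loose trigger spray bottle, 52 mm across, 147 mm high; origin: centre of its underside.
Things that resemble listed ones, but are neither listed nor needed, are in the scene too. What is meant by the part that bears hood_mid is not blue or purple, and is the smaller of those in its own colour.

How it is judged:
On the way, in this order (a step that is already met when the one before it is completed fails the run):
1. the hood stands upright, let go, in the parts tray (x of hood_mid in the frame of tray between -0.06 and 0.06 m and y of hood_mid in the frame of tray between -0.08 and 0.08 m and z of hood_mid in the frame of tray between 0.025 and 0.042 m and angle between hood_mid's own z axis and vertical below 0.15 rad and contact force between the fingers and hood below 0.1 N and linear speed of hood below 0.05 m/s), for 0.2 s.
2. the fresh bottle's cap is unscrewed and lifted off, held by the fingers alone (((y of bottle_a in the frame of carrier above 0 m and z of cap_a_mid in the frame of bottle_a above 0.2185 m and contact force between the fingers and cap_a above 0.5 N and contact force between cap_a and bottle_a below 0.1 N and contact force between cap_a and bottle_b below 0.1 N and contact force between cap_a and carrier below 0.1 N and contact force between cap_a and hood below 0.1 N and contact force between cap_a and tray below 0.1 N) or (y of bottle_b in the frame of carrier above 0 m and z of cap_b_mid in the frame of bottle_b above 0.2185 m and contact force between the fingers and cap_b above 0.5 N and contact force between cap_b and bottle_a below 0.1 N and contact force between cap_b and bottle_b below 0.1 N and contact force between cap_b and carrier below 0.1 N and contact force between cap_b and hood below 0.1 N and contact force between cap_b and tray below 0.1 N))), for 0.2 s.
At the end, for the whole second after the job is handed in: The gripper alone holds the fresh bottle's cap, still, at least 45 mm above where it sat; the hood stands upright (within 0.15 rad), open end down, at rest and let go on the tray's floor (centre within 60 mm of the tray's middle in x, 80 mm in y) (all of step 1 and ((y of bottle_a in the frame of carrier above 0 m and z of cap_a_mid in the frame of bottle_a above 0.2185 m and contact force between the fingers and cap_a above 0.5 N and contact force between cap_a and bottle_a below 0.1 N and contact force between cap_a and bottle_b below 0.1 N and contact force between cap_a and carrier below 0.1 N and contact force between cap_a and hood below 0.1 N and contact force between cap_a and tray below 0.1 N and linear speed of cap_a below 0.05 m/s) or (y of bottle_b in the frame of carrier above 0 m and z of cap_b_mid in the frame of bottle_b above 0.2185 m and contact force between the fingers and cap_b above 0.5 N and contact force between cap_b and bottle_a below 0.1 N and contact force between cap_b and bottle_b below 0.1 N and contact force between cap_b and carrier below 0.1 N and contact force between cap_b and hood below 0.1 N and contact force between cap_b and tray below 0.1 N and linear speed of cap_b below 0.05 m/s))); the arm keeps its last pose, push and grip.
It fails at once if the cap of the other bottle moved more than 10 mm ((not (y of bottle_a in the frame of carrier above 0 m) and distance of cap_a_mid from where it was at the start of the episode above 0.01 m) or (not (y of bottle_b in the frame of carrier above 0 m) and distance of cap_b_mid from where it was at the start of the episode above 0.01 m)).
It fails at once if the hood was dropped or thrown (faster than 0.7 m/s with no finger on it) (linear speed of hood above 0.7 m/s and contact force between the fingers and hood below 0.05 N).
It fails at once if gauges, wrench or spray bottle moved more than 30 mm (distance of any of gauges, wrench, leakspray from where it was at the start of the episode above 0.03 m).
It also fails if it takes over 58 s, if anything falls off the work surface, if the arm or the gripper's body presses on something with over 40 N, if the wrist force passes 120 N, or if a joint passes its speed limit or range.

## Working session

There is one attempt and no reset: what is moved stays moved. The work goes in short steps, Python scripts to look and compute and a tool call to move; the robot and the scene stay as the last step left them, time stands still between calls to the robot, and variables do not carry over. Pictures are saved under pics/ and viewed, and the job is handed in when it is done.

Besides the shell and the picture viewer there is one more tool, called after "Emit:" as name(argument=value, ...), one argument or row to a line, values as JSON. apply_moves: Moves the arm, as the interface text tells. Shifts and turns lie within -1 to 1; 1 stands for 10 cm of shift or 360 degrees of turn. Its arguments: {"type":"object","properties":{"targets":{"type":"string"},"force":{"type":"number"}},"required":["targets"]}

```bash
ls; mkdir -p pics
python3 - <<'E'
from rig import readout, viewer, env
import cv2,pickle
print(readout.get_state(), env.pinch_z)
for n in("side","top"):
    s=viewer.snapshot(n); pickle.dump(s,open(f"pics/{n}0.pkl","wb")); cv2.imwrite(f"pics/{n}0.png",s["image"])
    print(n,s["fx"],s["fy"],s["cx"],s["cy"],s["R"],s["t"])
E
```

```text
pics
{'time_s': 0.0, 'q': array([ 1.26028186e+00,  9.18266683e-02,  1.23190854e+00, -2.06449321e-05,
        1.81980979e+00, -5.67332856e-02]), 'dq': array([-0.00074174, -0.00036395, -0.00062792,  0.00054247, -0.00177238,
        0.00061228]), 'tau': array([ 5.73885718e-04, -4.58719397e+01, -4.18031144e+01,  4.42904729e-05,
        1.12470289e-02,  9.46076625e-06]), 'eef_pos': array([0.15057667, 0.58049286, 0.23015736]), 'ee_rot': array([-1.68404303e-04,  1.26552803e-01,  9.91959392e-01, -9.61586882e-04]), 'force': array([-0.3419175 , -0.50159316, -0.47807692]), 'moment': array([ 1.96772600e-02,  6.36705884e-03, -9.00763834e-05]), 'grip_width': 0.08549677119371953} 0.0187
side 386.9140482764407 386.9140482764407 318.05053453284626 204.80585118651453 [[ 0.95332616 -0.30189736 -0.00521718]
 [-0.19669873 -0.60783704 -0.76931381]
 [ 0.22908261  0.7344332  -0.63884978]] [-0.54078906  0.21914952  0.98754759]
top 495.1236194292648 495.1236194292648 316.2826178788127 198.02167362666842 [[ 0.0153705  -0.99987715 -0.00307285]
 [-0.98261006 -0.01453617 -0.18511126]
 [ 0.18504385  0.00586466 -0.98271277]] [-0.01562715  0.56355608  1.19828429]
```

View pics/side0.png

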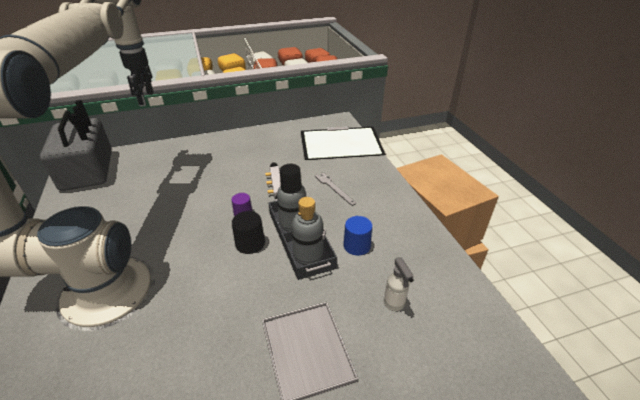

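View pics/top0.png

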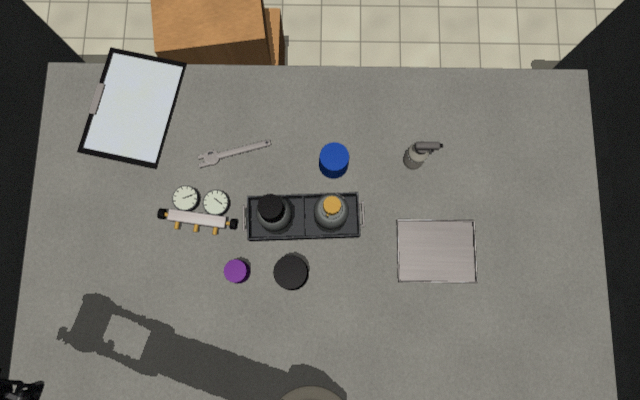

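```bash
cat > h.py <<'E'
import numpy as np,cv2
def ray(s,u,v):
    R=np.array(s["R"]);t=np.array(s["t"]).ravel()
    d=R.T@np.array([(u-s["cx"])/s["fx"],(v-s["cy"])/s["fy"],1.]); return -R.T@t,d
def onz(s,u,v,z):
    o,d=ray(s,u,v); return o+d*(z-o[2])/d[2]
def proj(s,X):
    c=np.array(s["R"])@np.array(X)+np.array(s["t"]).ravel(); return np.array([s["cx"]+s["fx"]*c[0]/c[2],s["cy"]+s["fy"]*c[1]/c[2]])
E
python3 - <<'E'
import pickle,cv2,numpy as np
t=pickle.load(open("pics/top0.pkl","rb"))["image"]; s=pickle.load(open("pics/side0.pkl","rb"))["image"]
a=cv2.resize(t[180:250,235:375],None,fx=5,fy=5,interpolation=cv2.INTER_CUBIC)
a=np.clip(a.astype(float)*2,0,255).astype(np.uint8)
b=cv2.resize(s[155:280,220:380],None,fx=4,fy=4,interpolation=cv2.INTER_CUBIC)
b=np.clip(b.astype(float)*1.7,0,255).astype(np.uint8)
cv2.imwrite("pics/a.png",a);cv2.imwrite("pics/b.png",b)
E
```

```text
(no output)
```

View pics/a.png

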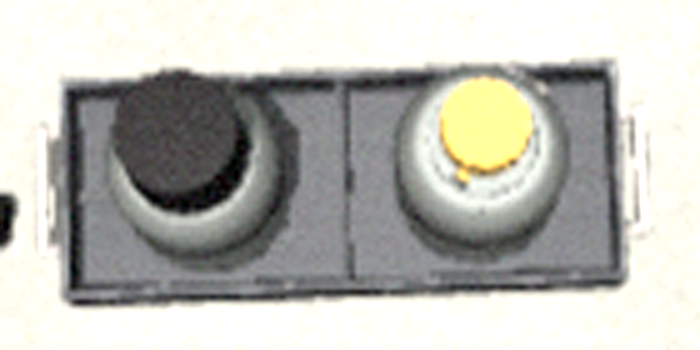

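View pics/b.png

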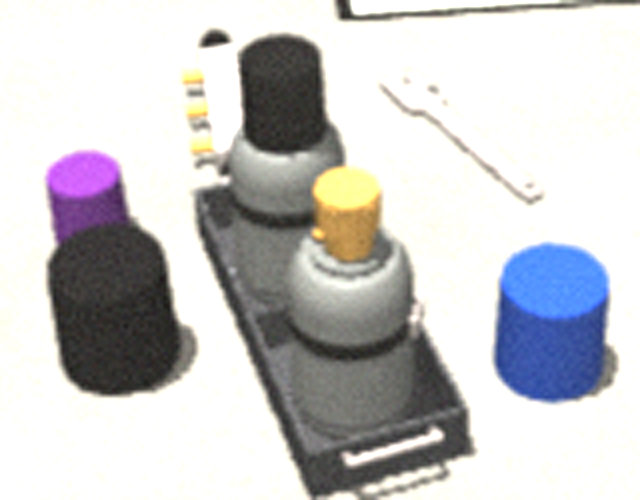

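Run:
```python
import pickle,cv2,numpy as np
from h import *
T=pickle.load(open("pics/top0.pkl","rb")); S=pickle.load(open("pics/side0.pkl","rb"))
print("hood top", onz(T,270.3,206.1,.201), "side", onz(S,290.4,169.4,.201))
print("cap2 top", onz(T,332.2,204.6,.1925),"side", onz(S,220+348/4,155+188/4,.1925))
# carrier corners top rim, from crop a
for c in [(63,82),(615,62),(627,285),(68,302)]:
    print("carr", onz(T,c[0]/5-.4+235,c[1]/5-.4+180,.045))
# tray
im=T["image"]; c=im[205:295,385:490]; cv2.imwrite("pics/c.png",cv2.resize(c,None,fx=6,fy=6,interpolation=cv2.INTER_CUBIC))
m=((im.max(2)<75)).astype(np.uint8)
n,l,st,ce=cv2.connectedComponentsWithStats(m)
for i in range(1,n):
    if st[i,4]>150: print(st[i],ce[i])
h=im[190:222,250:295].max(2); print(h[::2,::2])
```

```text
hood top [0.51606791 0.09356009 0.201     ] side [0.52006936 0.09570495 0.201     ]
cap2 top [ 0.5229625  -0.04372987  0.1925    ] side [ 0.52640974 -0.04206273  0.1925    ]
carr [0.56779148 0.16880184 0.045     ]
carr [ 0.58231983 -0.11207069  0.045     ]
carr [ 0.46846805 -0.11807128  0.045     ]
carr [0.45572538 0.16167616 0.045     ]
[    0     0    85   400 13019] [ 19.6576542  157.21053844]
[  77    0  194  169 3209] [188.88906201  75.60018697]
[  553     0    87   400 15889] [617.5445906  173.88381899]
[279  16   6  49 204] [281.33823529  46.17647059]
[319 160  29  18 198] [332.07575758 171.37878788]
[ 245  193  115   48 3710] [297.50107817 216.90754717]
[ 273  252   36   38 1038] [291.40751445 271.18978805]
[  57  293  289  107 9904] [189.57653473 357.75050485]
[[139 137 135 133 133 132 135 133 131 130 134 129 129 134 128 131 135 132
  134 131 133 131 131]
 [131 137 133 133 133 131 135 130 133 134 135 140 132 135 130 130 134 135
  133 136 133 130 133]
 [134 135 134 131 135 135 130 112  95  69  42  55 103 117 111 115 114 119
  110 111 112  90  93]
 [ 81  75  75  79  60  56  56
[... 532 characters left out ...]
 71  55  37  33  46]
 [ 29  77  70  59  45  38  35  37  36  36  36  36  38  37  40  37  10  18
   84  63  33  37  48]
 [ 24  70  71  56  36  36  40  41  39  39  38  36  42  36  39  37   8  32
   92  65  43  33  47]
 [ 24  72  73  61  76  39  36  35  40  34  40  36  37  40  41  29   4  40
   78  65  37  35  46]
 [ 31  72  72  61  82  43  39  41  38  40  39  42  37  38  32   8   0  78
   78  61  45  36  45]
 [ 24  72  70  61  74  96  17  35  41  40  38  40  42  27  17  13  24 108
   79  64  32  33  44]
 [ 31  73  69  68  72  89  79   8  24  27  27  20   9   0  10  15  96  86
   70  51  28  33  71]
 [ 37  64  67  67  59  76  95  76  10  18  13   3  13  11  22  88  94  76
   63  42  19  48  73]]
```

View pics/c.png

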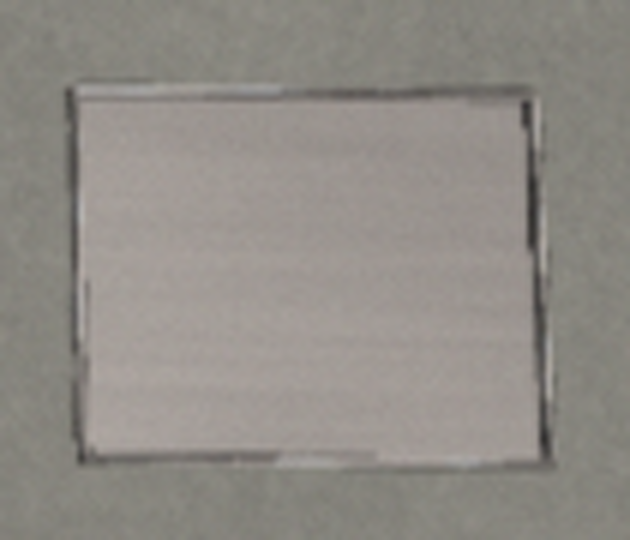

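```bash
cat >> h.py <<'E'
from scipy.spatial.transform import Rotation as Ro
def plan(target,dyaw_deg,st):
    q=st["ee_rot"]; R=Ro.from_quat([q[1],q[2],q[3],q[0]])
    d=R.inv().apply(np.array(target)-st["eef_pos"])
    print("shift units",np.round(d*10,4),"turn z units",-dyaw_deg/360,"tooly yaw",np.degrees(np.arctan2(*R.apply([0,1,0])[[1,0]])))
E
python3 - <<'E'
import pickle
from h import *
from rig import readout
T=pickle.load(open("pics/top0.pkl","rb")); S=pickle.load(open("pics/side0.pkl","rb"))
for c in [(70,88),(538,92),(550,462),(80,460)]: print("tray",onz(T,c[0]/6-.4+385,c[1]/6-.4+205,.014))
print(proj(T,[.15,.58,.23]),proj(S,[.15,.58,.23]))
print("box?",onz(S,85,180,0), "hood decoy",onz(T,291,271,.08))
plan([.5165,.0942,.235],-62,readout.get_state())
E
```

```text
tray [ 0.51820544 -0.21437151  0.014     ]
tray [ 0.51947191 -0.41558925  0.014     ]
tray [ 0.36241932 -0.41377928  0.014     ]
tray [ 0.36022484 -0.21628313  0.014     ]
[ 23.20231546 378.20408346] [147.31036896 103.73322263]
box? [-0.11934668  0.54246128  0.        ] hood decoy [0.37918541 0.05073346 0.08      ]
shift units [-4.7635 -3.789  -0.0412] turn z units 0.17222222222222222 tooly yaw 75.46137968333194
```

Emit:
apply_moves(
  targets="-0.48 -0.38 0 0 0 0 100;-0.95 -0.76 0 0 0 0 100;-0.95 -0.76 0 0 0 0 100",
  force=25,
)

```text
time_s: 0.48
eef_pos: [0.2256, 0.4809, 0.2313]
ee_rot: [0.0, 0.129, 0.992, -0.0]
force: [-0.8, 0.7, 1.1]
grip_width: 0.0854
```

Emit:
apply_moves(
  targets="-0.48 -0.38 0 0 0 0 100;-0.95 -0.76 0 0 0 0 100;-0.95 -0.76 0 0 0 0 100",
)

```text
time_s: 0.85
eef_pos: [0.2981, 0.384, 0.2313]
ee_rot: [0.0, 0.129, 0.992, -0.0]
force: [-0.7, 1.1, -1.1]
grip_width: 0.0854
```

Emit:
apply_moves(
  targets="-0.48 -0.38 0 0 0 0 100;-0.95 -0.76 0 0 0 0 100;-0.95 -0.76 0 0 0 0 100",
)

```text
time_s: 1.23
eef_pos: [0.3707, 0.2871, 0.2309]
ee_rot: [-0.0, 0.129, 0.992, -0.0]
force: [-1.0, 0.7, 0.5]
grip_width: 0.0856
```

Emit:
apply_moves(
  targets="-0.48 -0.38 0 0 0 0 100;-0.95 -0.76 0 0 0 0 100;-0.95 -0.76 0 0 0 0 100;-0.95 -0.76 0 0 0 0 100",
)

```text
time_s: 1.72
eef_pos: [0.4416, 0.1929, 0.231]
ee_rot: [-0.001, 0.126, 0.992, 0.0]
force: [-0.0, 1.5, -0.9]
grip_width: 0.0854
```

Run:
```python
from h import *
from rig import readout
s=readout.get_state();print(s["eef_pos"],s["q"],s["time_s"],s["force"]);plan([.5165,.0942,.235],-62,s)
```

```text
[0.44159698 0.1928539  0.23102038] [ 3.40248282e-01 -2.26373020e-01  1.53453032e+00  1.30014478e-03
  1.83413268e+00 -9.77721721e-01] 1.725 [-0.01441596  1.46231917 -0.91086864]
shift units [-0.9717 -0.7681 -0.0415] turn z units 0.17222222222222222 tooly yaw 75.53346046291848
```

Emit:
apply_moves(
  targets="-0.97 -0.77 -0.04 0 0 0.172 100;-0.97 -0.77 -0.04 0 0 0.172 100;-0.97 -0.77 -0.04 0 0 0.172 100;-0.97 -0.77 -0.04 0 0 0.172 100;-0.97 -0.77 -0.04 0 0 0.172 100;-0.97 -0.77 -0.04 0 0 0.172 100;-0.97 -0.77 -0.04 0 0 0.172 100;-0.97 -0.77 -0.04 0 0 0.172 100",
)

```text
time_s: 2.72
eef_pos: [0.5164, 0.0937, 0.2353]
ee_rot: [-0.0, 0.617, 0.787, 0.0]
force: [-0.2, 0.2, -0.1]
grip_width: 0.0852
```

Run:
```python
from h import *
from rig import readout,viewer
s=readout.get_state();print(s["eef_pos"],s["q"],s["time_s"],s["ee_rot"]);plan([.5165,.0942,.16],0,s)
a=viewer.snapshot("side");b=viewer.snapshot("top")
cv2.imwrite("pics/d.png",np.hstack([cv2.resize(a["image"][110:270,210:390],None,fx=2.2,fy=2.2),cv2.resize(b["image"][130:290,180:360],None,fx=2.2,fy=2.2)]))
print(proj(a,s["eef_pos"]))
```

```text
[0.51642809 0.09370702 0.23534745] [ 1.14451657e-01 -1.10397040e-01  1.42370910e+00  3.54672142e-04
  1.82817023e+00 -1.26671397e-01] 2.725 [-8.12613011e-05  6.16895028e-01  7.87045420e-01  1.60784282e-04]
shift units [0.0044 0.0018 0.7535] turn z units 0.0 tooly yaw 13.820505543719513
[288.59448197 159.31020229]
```

View pics/d.png

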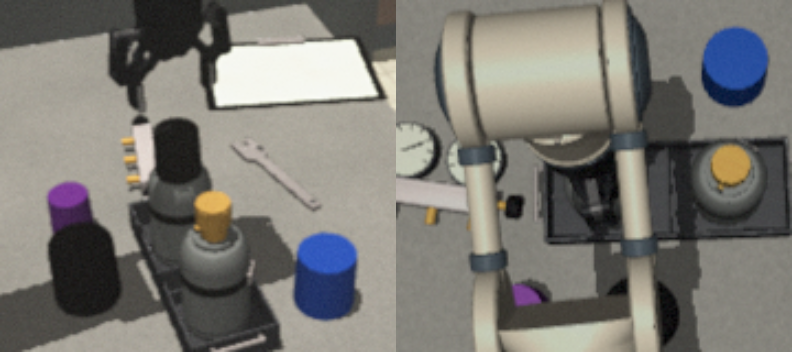

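Emit:
apply_moves(
  targets="0.013 0.02 0.2 0 0 0 100;0.013 0.02 0.5 0 0 0 100;0.013 0.02 0.75 0 0 0 100;0.013 0.02 0.75 0 0 0 100",
)

```text
time_s: 3.32
eef_pos: [0.5167, 0.0938, 0.1563]
ee_rot: [-0.002, 0.619, 0.786, -0.002]
force: [-0.1, 0.2, -0.8]
grip_width: 0.0852
```

Emit:
apply_moves(
  targets="0 0 0 0 0 0 60;0 0 0 0 0 0 60;0 0 0 0 0 0 60;0 0 0 0 0 0 60",
  force=20,
)

```text
time_s: 3.82
eef_pos: [0.519, 0.094, 0.1618]
ee_rot: [0.001, 0.619, 0.786, 0.001]
force: [-0.2, -0.4, 5.9]
grip_width: 0.0581
```

Run:
```python
from h import *
from rig import readout,viewer
s=readout.get_state();print(s["eef_pos"],s["force"],s["moment"],s["grip_width"])
```

```text
[0.51904723 0.09402694 0.16183389] [-0.24643875 -0.43601432  5.92331607] [ 0.05781304 -0.04809004 -0.01027837] 0.058076023815237805
```

Emit:
apply_moves(
  targets="0 0 0 0 0 0 50;0 0 0 0 0 0 50;0 0 -0.1 0 0 0 50;0 0 -0.3 0 0 0 50;0 0 -0.5 0 0 0 50;0 0 -0.7 0 0 0 50;0 0 -0.9 0 0 0 50;0 0 -1 0 0 0 50;0 0 -1 0 0 0 50",
  force=30,
)

```text
time_s: 4.95
eef_pos: [0.5187, 0.094, 0.2616]
ee_rot: [0.001, 0.619, 0.786, 0.001]
force: [0.1, -0.1, 0.3]
grip_width: 0.0579
```

Run:
```python
from h import *
from rig import readout,viewer
s=readout.get_state();print(s["eef_pos"],s["q"],s["force"],s["grip_width"]);plan([.44,-.315,.262],0,s)
a=viewer.snapshot("side")
cv2.imwrite("pics/e.png",cv2.resize(a["image"][80:270,210:390],None,fx=3,fy=3))
```

```text
[0.51871083 0.09400397 0.26156247] [ 1.14744528e-01 -9.83348550e-02  1.36595389e+00 -8.92899592e-06
  1.87196323e+00 -1.21571116e-01] [ 0.08021226 -0.14058028  0.33267569] 0.05786427640349078
shift units [-3.7921 -1.7228 -0.0069] turn z units 0.0 tooly yaw 13.539751197535562
```

View pics/e.png

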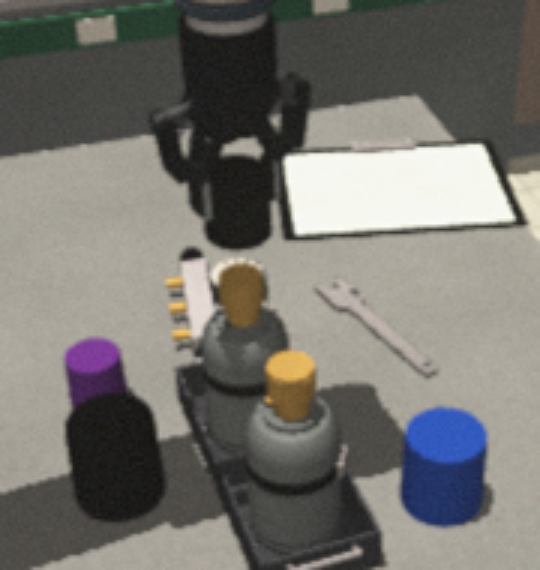

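Emit:
apply_moves(
  targets="-0.48 -0.22 0 0 0 0 50;-0.95 -0.43 0 0 0 0 50;-0.95 -0.43 0 0 0 0 50",
)

```text
time_s: 5.38
eef_pos: [0.498, -0.0112, 0.2593]
ee_rot: [-0.0, 0.621, 0.784, -0.001]
force: [-0.3, -0.4, -0.7]
grip_width: 0.0581
```

Emit:
apply_moves(
  targets="-0.48 -0.22 0 0 0 0 50;-0.95 -0.43 0 0 0 0 50;-0.95 -0.43 0 0 0 0 50",
)

```text
time_s: 5.75
eef_pos: [0.4786, -0.1128, 0.2592]
ee_rot: [-0.001, 0.62, 0.784, -0.001]
force: [-0.1, -0.1, -0.6]
grip_width: 0.0576
```

Emit:
apply_moves(
  targets="-0.48 -0.22 0 0 0 0 50;-0.95 -0.43 0 0 0 0 50;-0.95 -0.43 0 0 0 0 50",
)

```text
time_s: 6.12
eef_pos: [0.4594, -0.2146, 0.2591]
ee_rot: [-0.001, 0.62, 0.785, -0.0]
force: [-0.0, 1.1, -0.4]
grip_width: 0.0578
```

Emit:
apply_moves(
  targets="-0.48 -0.22 0 0 0 0 50;-0.95 -0.43 0 0 0 0 50;-0.95 -0.43 0 0 0 0 50;-0.95 -0.43 0 0 0 0 50",
)

```text
time_s: 6.62
eef_pos: [0.4409, -0.3141, 0.2599]
ee_rot: [-0.0, 0.618, 0.786, 0.001]
force: [0.8, 0.2, -0.3]
grip_width: 0.058
```

Run:
```python
from h import *
from rig import readout,viewer
s=readout.get_state();print(s["eef_pos"],s["q"],s["force"],s["grip_width"],s["time_s"]);plan([.44,-.315,.026],0,s)
a=viewer.snapshot("side")
cv2.imwrite("pics/f.png",cv2.resize(a["image"][140:400,200:430],None,fx=2.2,fy=2.2))
```

```text
[ 0.44094965 -0.31412302  0.25990112] [-6.82494472e-01 -5.82141853e-02  1.33086731e+00  1.10714872e-03
  1.86994269e+00 -9.19771656e-01] [ 0.75117635  0.19595606 -0.32777951] 0.057994425214274135 6.625
shift units [-0.0097 -0.0118  2.339 ] turn z units 0.0 tooly yaw 13.61363572310957
```

View pics/f.png

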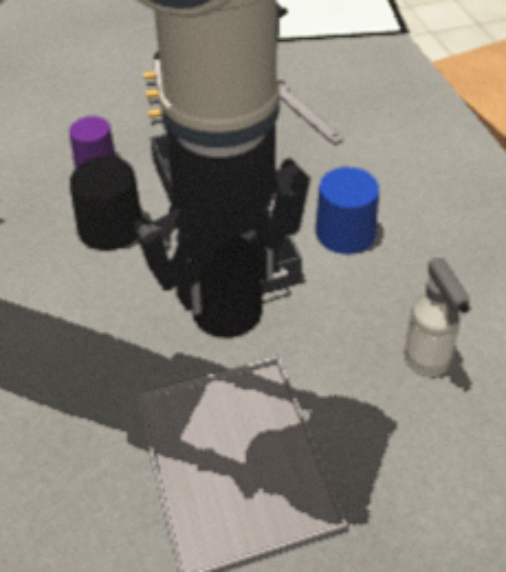

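Emit:
apply_moves(
  targets="0 0 0.4 0 0 0 50;0 0 0.8 0 0 0 50;0 0 1 0 0 0 50;0 0 1 0 0 0 50",
)

```text
time_s: 7.18
eef_pos: [0.44, -0.3144, 0.1591]
ee_rot: [-0.001, 0.618, 0.786, 0.0]
force: [0.5, 0.0, 1.2]
grip_width: 0.0576
```

Emit:
apply_moves(
  targets="0 0 0.4 0 0 0 50;0 0 0.8 0 0 0 50;0 0 1 0 0 0 50;0 0 1.0 0 0 0 50;0 0 1 0 0 0 50",
)

```text
time_s: 7.8
eef_pos: [0.4412, -0.3165, 0.0628]
ee_rot: [0.002, 0.619, 0.786, -0.0]
force: [0.7, 0.3, -0.6]
grip_width: 0.058
```

Emit:
apply_moves(
  targets="0 0 0.1 0 0 0 50;0 0 0.2 0 0 0 50;0 0 0.28 0 0 0 50;0 0 0.28 0 0 0 50;0 0 0.28 0 0 0 50",
)

```text
time_s: 8.43
eef_pos: [0.4401, -0.3158, 0.0324]
ee_rot: [0.0, 0.619, 0.786, -0.0]
force: [0.4, -0.1, -0.1]
grip_width: 0.0579
```

Emit:
apply_moves(
  targets="0 0 0.02 0 0 0 50;0 0 0.04 0 0 0 50;0 0 0.05 0 0 0 50;0 0 0.05 0 0 0 50",
)

```text
time_s: 8.93
eef_pos: [0.44, -0.3157, 0.0272]
ee_rot: [-0.0, 0.619, 0.786, -0.0]
force: [0.2, -0.4, 0.3]
grip_width: 0.0577
```

Emit:
apply_moves(
  targets="0 0 0.01 0 0 0 50;0 0 0.02 0 0 0 50;0 0 0.02 0 0 0 50",
)

```text
time_s: 9.3
eef_pos: [0.4402, -0.3159, 0.026]
ee_rot: [0.0, 0.619, 0.786, -0.0]
force: [-1.6, 1.3, 5.0]
grip_width: 0.058
```

Run:
```python
from h import *
from rig import readout,viewer
s=readout.get_state();print(s["eef_pos"],s["force"],s["grip_width"],s["time_s"])
```

```text
[ 0.44020552 -0.31587248  0.0260338 ] [-1.61168537  1.275569    4.9522735 ] 0.05802553657918421 9.3
```

Emit:
apply_moves(
  targets="0 0 0 0 0 0 75;0 0 0 0 0 0 100;0 0 0 0 0 0 100;0 0 0 0 0 0 100;0 0 0 0 0 0 100;0 0 -0.2 0 0 0 100;0 0 -0.6 0 0 0 100;0 0 -1 0 0 0 100;0 0 -1 0 0 0 100",
)

```text
time_s: 10.42
eef_pos: [0.442, -0.3173, 0.1317]
ee_rot: [0.005, 0.619, 0.786, -0.0]
force: [-0.2, -0.7, -0.6]
grip_width: 0.0855
```

Emit:
apply_moves(
  targets="0 0 -0.5 0 0 0 100;0 0 -1 0 0 0 100;0 0 -1 0 0 0 100",
)

```text
time_s: 10.8
eef_pos: [0.4413, -0.3167, 0.2311]
ee_rot: [0.005, 0.619, 0.786, -0.0]
force: [-0.5, -0.7, -0.5]
grip_width: 0.0857
```

Run:
```python
from h import *
from rig import readout,viewer
s=readout.get_state();print(s["eef_pos"],s["q"],s["force"],s["grip_width"],s["time_s"]);plan([.518,.0942,.235],0,s)
a=viewer.snapshot("side")
cv2.imwrite("pics/g.png",cv2.resize(a["image"][140:400,200:430],None,fx=2.2,fy=2.2))
```

```text
[ 0.44125888 -0.3166774   0.23107284] [-6.85123200e-01 -7.05166375e-02  1.39379501e+00 -4.96878004e-06
  1.80920980e+00 -9.21411804e-01] [-0.48009537 -0.66220776 -0.52370888] 0.08566286145436305 10.8
shift units [ 3.8146  1.7082 -0.0575] turn z units 0.0 tooly yaw 13.539414583017546
```

View pics/g.png

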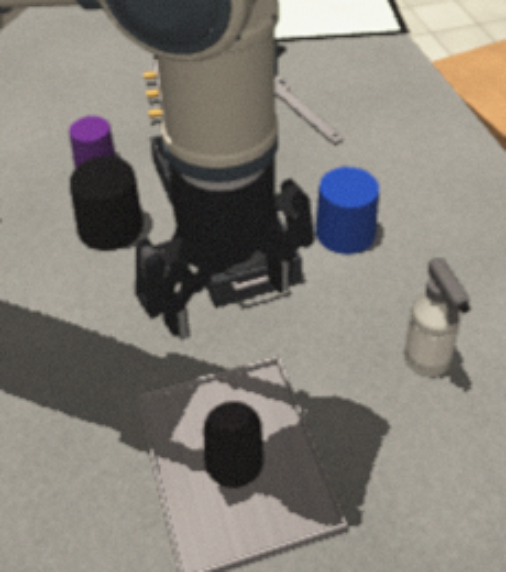

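Emit:
apply_moves(
  targets="0.48 0.21 -0.02 0 0 0 100;0.95 0.43 -0.03 0 0 0 100;0.95 0.43 -0.03 0 0 0 100",
)

```text
time_s: 11.22
eef_pos: [0.4598, -0.2104, 0.2268]
ee_rot: [-0.001, 0.617, 0.787, 0.0]
force: [-0.9, -2.1, 0.6]
grip_width: 0.0853
```

Emit:
apply_moves(
  targets="0.48 0.21 0 0 0 0 100;0.95 0.43 0 0 0 0 100;0.95 0.43 0 0 0 0 100",
)

```text
time_s: 11.6
eef_pos: [0.4792, -0.1088, 0.2269]
ee_rot: [-0.001, 0.617, 0.787, -0.0]
force: [0.1, -0.1, 0.1]
grip_width: 0.0858
```

Emit:
apply_moves(
  targets="0.48 0.21 0 0 0 0 100;0.95 0.43 0 0 0 0 100;0.95 0.43 0 0 0 0 100",
)

```text
time_s: 11.98
eef_pos: [0.4988, -0.0071, 0.2269]
ee_rot: [-0.001, 0.618, 0.787, -0.001]
force: [0.2, -0.4, 0.2]
grip_width: 0.0853
```

Emit:
apply_moves(
  targets="0.48 0.21 0 0 0 0 100;0.95 0.43 0 0 0 0 100;0.95 0.43 0 0 0 0 100;0.95 0.43 0 0 0 0 100",
)

```text
time_s: 12.48
eef_pos: [0.5184, 0.0922, 0.2275]
ee_rot: [-0.0, 0.619, 0.785, -0.001]
force: [0.8, 0.0, 0.2]
grip_width: 0.0857
```

Run:
```python
from h import *
from rig import readout,viewer
s=readout.get_state();print(s["eef_pos"],s["q"],s["ee_rot"],s["force"],s["grip_width"],s["time_s"]);plan([.518,.0942,.16],0,s)
a=viewer.snapshot("side")
cv2.imwrite("pics/i.png",cv2.resize(a["image"][120:280,210:390],None,fx=3,fy=3))
```

```text
[0.51841092 0.09220055 0.22748862] [ 1.12111662e-01 -1.05984038e-01  1.43351853e+00 -1.13908022e-03
  1.81555307e+00 -1.23296329e-01] [-1.42872637e-04  6.19284752e-01  7.85165926e-01 -9.18540561e-04] [0.80053789 0.02466577 0.21154548] 0.08565324390862049 12.475
shift units [0.021  0.0018 0.6749] turn z units 0.0 tooly yaw 13.472074413638035
```

View pics/i.png

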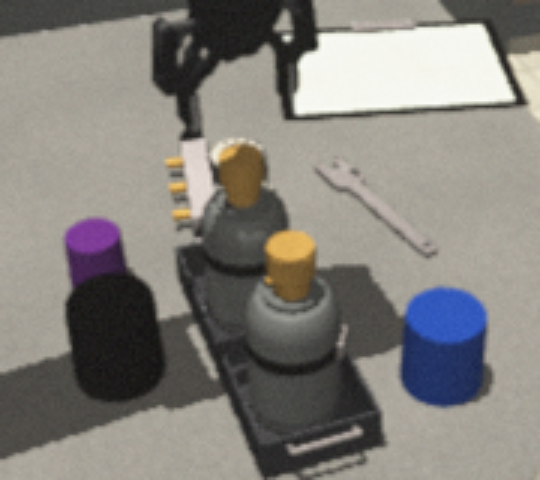

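Emit:
apply_moves(
  targets="0.02 0 0.25 0 0 0 100;0.02 0 0.5 0 0 0 100;0.02 0 0.69 0 0 0 100;0.02 0 0.69 0 0 0 100;0.02 0 0.69 0 0 0 100",
)

```text
time_s: 13.15
eef_pos: [0.5183, 0.0955, 0.1603]
ee_rot: [0.001, 0.619, 0.785, 0.0]
force: [-0.1, 0.1, 1.0]
grip_width: 0.0856
```

Emit:
apply_moves(
  targets="0 0 0 0 0 0 40;0 0 0 0 0 0 40;0 0 0 0 0 0 40;0 0 0 0 0 0 40;0 0 0 0 0 0 40;0 0 0 0 0 0 40",
  force=20,
)

```text
time_s: 13.9
eef_pos: [0.5182, 0.096, 0.1599]
ee_rot: [0.0, 0.619, 0.786, 0.0]
force: [0.4, 0.9, 5.6]
grip_width: 0.0397
```

Run:
```python
from h import *
from rig import readout,viewer
s=readout.get_state();print(s["eef_pos"],s["force"],s["moment"],s["grip_width"],s["time_s"])
a=viewer.snapshot("side")
cv2.imwrite("pics/j.png",cv2.resize(a["image"][120:280,210:390],None,fx=3,fy=3))
```

```text
[0.5181681  0.09600066 0.15993373] [0.3656799  0.93435059 5.58380744] [0.03840423 0.05257406 0.02186561] 0.03974094469046305 13.9
```

View pics/j.png

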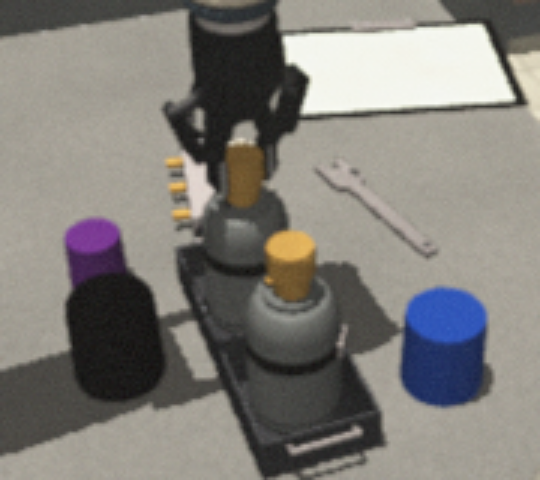

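Emit:
apply_moves(
  targets="0 0 0 0 0 0 30;0 0 0 0 0 0 30;0 0 0 0 0 0 30;0 0 0 0 0 -0.02 30;0 0 0 0 0 -0.04 30;0 0 0 0 0 -0.06 30;0 0 0 0 0 -0.06 30",
  force=30,
)

```text
time_s: 14.82
eef_pos: [0.5184, 0.0959, 0.1597]
ee_rot: [0.001, 0.461, 0.887, 0.001]
force: [2.1, 0.4, 4.0]
grip_width: 0.0392
```

Run:
```python
from rig import readout
s=readout.get_state();print(s["eef_pos"],s["q"][5],s["force"],s["moment"],s["tau"][5],s["grip_width"],s["time_s"])
```

```text
[0.5184235  0.09594245 0.1596814 ] -0.49317855768399954 [2.06454989 0.39742583 4.00851323] [ 0.16799414 -0.38760114 -0.45734571] -1.1672361195087433 0.039209223496089275 14.825
```

Emit:
apply_moves(
  targets="0 0 0 0 0 0.025 30;0 0 0 0 0 0.05 30;0 0 0 0 0 0.075 30;0 0 0 0 0 0.1 30;0 0 0 0 0 0.12 30;0 0 0 0 0 0.12 30",
)

```text
time_s: 15.58
eef_pos: [0.5178, 0.0957, 0.1597]
ee_rot: [0.0, 0.756, 0.654, -0.0]
force: [-0.1, -0.8, 5.5]
grip_width: 0.0395
```

Run:
```python
from rig import readout
s=readout.get_state();print(s["eef_pos"],s["q"][5],s["force"],s["moment"],s["tau"][5],s["grip_width"],s["time_s"])
```

```text
[0.51780656 0.09565302 0.15968881] 0.2633607205292617 [-0.12969634 -0.79624533  5.52122089] [-0.12045041  0.09078611 -0.0225755 ] 0.5128375254571438 0.03951670568546798 15.575
```

Emit:
apply_moves(
  targets="0 0 0 0 0 0.025 30;0 0 0 0 0 0.05 30;0 0 0 0 0 0.075 30;0 0 0 0 0 0.1 30;0 0 0 0 0 0.125 30;0 0 0 0 0 0.14 30;0 0 0 0 0 0.14 30",
)

```text
time_s: 16.45
eef_pos: [0.5177, 0.0957, 0.1597]
ee_rot: [0.0, 0.963, 0.27, -0.0]
force: [-0.8, -0.8, 5.6]
grip_width: 0.0394
```

Run:
```python
from rig import readout
s=readout.get_state();print(s["eef_pos"],s["q"][5],s["force"],s["moment"],s["tau"][5],s["grip_width"],s["time_s"])
```

```text
[0.51768918 0.09571098 0.15967726] 1.1426247335801913 [-0.84465326 -0.84573778  5.56050407] [-0.11542801  0.23264085 -0.02802367] 0.383527223020792 0.039423375815162115 16.45
```

Turned lightly the whole way (0.03 N·m against 0.46 the other way), so it is a left-hand thread. Lift gently.

Emit:
apply_moves(
  targets="0 0 -0.03 0 0 0 30;0 0 -0.06 0 0 0 30;0 0 -0.1 0 0 0 30;0 0 -0.1 0 0 0 30",
  force=35,
)

```text
time_s: 16.95
eef_pos: [0.5177, 0.0958, 0.1693]
ee_rot: [0.0, 0.962, 0.272, -0.0]
force: [-1.9, -0.8, -0.4]
grip_width: 0.0396
```

Run:
```python
from h import *
from rig import readout,viewer
s=readout.get_state();print(s["eef_pos"],s["force"],s["grip_width"])
a=viewer.snapshot("side")
cv2.imwrite("pics/k.png",cv2.resize(a["image"][120:280,210:390],None,fx=3,fy=3))
```

```text
[0.5176676  0.09581357 0.16933307] [-1.86339676 -0.7580898  -0.41515235] 0.03955506295247915
```

View pics/k.png

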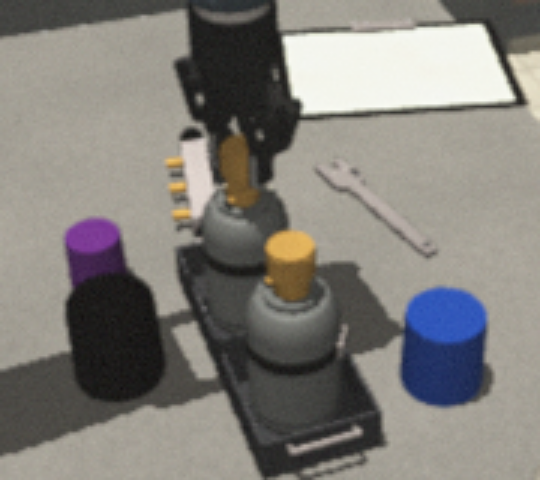

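No resistance to the lift; the cap appears to rise with the fingers (spindle stub now showing at about (235,200)). Lift on.

Emit:
apply_moves(
  targets="0 0 -0.1 0 0 0 30;0 0 -0.3 0 0 0 30;0 0 -0.5 0 0 0 30;0 0 -0.7 0 0 0 30;0 0 -0.8 0 0 0 30;0 0 -0.8 0 0 0 30;0 0 -0.8 0 0 0 30;0 0 -0.8 0 0 0 30;0 0 -0.8 0 0 0 30",
)

```text
time_s: 18.12
eef_pos: [0.5177, 0.0959, 0.2486]
ee_rot: [-0.0, 0.962, 0.272, -0.001]
force: [-0.6, -0.4, -1.1]
grip_width: 0.0394
```

Run:
```python
from h import *
from rig import readout,viewer
s=readout.get_state();print(s["eef_pos"],s["force"],s["grip_width"],s["time_s"],abs(s["dq"]).max())
a=viewer.snapshot("side")
cv2.imwrite("pics/l.png",cv2.resize(a["image"][70:400,200:440],None,fx=1.8,fy=1.8))
```

```text
[0.51768128 0.09587924 0.24857793] [-0.59065117 -0.4013177  -1.1282606 ] 0.03941770778477573 18.125 0.0038012165754365453
```

View pics/l.png

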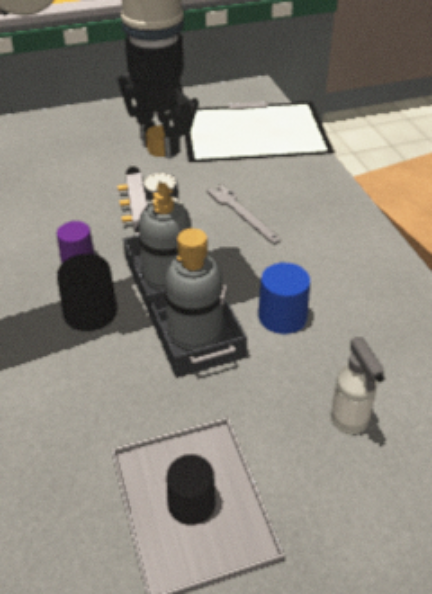

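The cap is in the gripper at about (157,140), well above the bare outlet at (163,195). The hood stands upright in the tray at (190,490), and the other cap and the bystanders haven't moved. The weight reading (-1.1 N) matches a 120 g cap. Handing in.

```bash
python3 -c "
from rig import env
print(env.job_done())"
```

```text
the job is handed in; nothing more can be done
None
```

I lifted the hood off the fresh bottle, which was the one on the carrier's left (+y) side, and set it upright near the middle of the parts tray. I then unscrewed the brass cap and handed the job in with the cap still held in the gripper.

- **Thread direction:** turning the cap anticlockwise (seen from above) met a hard stop at about 0.46 N·m. Clockwise it turned freely through about 90° at about 0.03 N·m, so this outlet has a left-hand thread.
- **Last checks (18.1 s on the clock):** the cap was about 89 mm above where it sat, with the fingers 39.4 mm apart on it and a load of about 1.1 N, which fits a 120 g cap. The arm was at rest.
- **Last picture:** the hood was upright in the tray. The other bottle's cap, the gauges, the wrench and the spray bottle looked unmoved; I judged these by eye and did not measure them.
- **Disagreement:** the two cameras differed by about 4 mm on where the hood was. I aimed between the two, and the small sideways force on closing showed the grip was centred.

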